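# Seat the mould insert in the V-stop and swing the retainer against it

### The arm

A 6-joint arm with a two-finger parallel gripper is mounted at the origin on the work surface. World frame = base frame: x ahead of the robot, y to its left, z up, the work surface at z = 0. Lengths are in m, angles in rad, forces in N, time in s.
With the tool pointing down it reaches from about 0.275 to 0.875 m from the base axis. Payload 12.5 kg.
Tool frame: the origin (TCP) lies on the centre line of the jaws, within the pads' length; the fingertips stand ahead of it and the grasp point (between the pads) lies 11 mm behind it (robot.tcp_to_tips is the z of the fingertips in the tool frame, in m); z points along the fingers, y is the line along which they close (so a half turn about z gives the same grasp; the last joint's range is limited). The gripper opens to 85 mm and grips with 20 to 120 N. Pads are 22 mm wide; open, the fingers measure 114 mm over their backs; the gripper's body (76 mm by 85 mm) begins 54 mm behind the grasp point. The pads swing forward as they close: fully open they stand 13 mm farther back than shut.
Start: joints at [-1.318, 0.351, 1.652, -0, 1.139, -0.085], TCP at [0.182, -0.519, 0.239] pointing down, gripper open.
Joint ranges: [-2.75, 2.75], [-0.79, 2.1], [0.01, 2.65], [-1.57, 4.71], [0.07, 3.14], [-2.87, 2.87]. Speed limits (rad/s): [2.22, 2.22, 2.79, 3.14, 3.14, 3.14].

### API

Orientations are given as a rotation vector (axis times angle).
In Python, from rig import robot, jaws, kinematics, state, imaging, close_job gives the robot as it stands. The module is installed in compiled form; this text tells all that it offers. Calls block until the motion is done:
- robot.move_pose(position, orientation): joint-space move of the TCP to a pose.
- robot.move_l(position, rot=None, vel=0.15, stop_force=None): straight line of the TCP; rot=None keeps the orientation; vel is the mean speed in m/s. With stop_force (N) it stops when the force on the tool has changed by that much, and returns True; else False.
- robot.move_j(angles): joint-space move.
- jaws.grip(opening, force=None): opening from 0.0 (shut) to 1.0 (fully open); force is the grip in N (None keeps the last); returns when the fingers have stopped.
- robot.hold(seconds).
- kinematics.solve_ik(position, orientation): joint angles nearest the present ones, or None.
- state(): the state.
- imaging.snapshot(name): name is "scene" or "top" or "wrist"; returns (picture, depth): 480x640x3 uint8, red, green, blue; 480x640 float32, m along the optical axis (not along the pixel's ray), 0 where there is no reading.
- imaging.get_calibration(name): a dict with "mtx" (3x3 intrinsics, pixels), "camera_from_world" (4x4, takes a point from world to camera coordinates); the wrist camera has in their place "hand_eye" (4x4, takes a point from camera to tool coordinates, whose origin is the TCP and whose axes are the flange's). Camera axes: x right, y up, looking along -z (the intrinsics and any distortion apply to the point x, -y, -z); pixel columns grow to the right and rows downward; lengths in m; the calibration is good to about 2 mm. A picture is of the moment at which its call begins: read the wrist's pose just before it. get_calibration takes no time and is no camera call.
A pose or a line that the arm cannot do raises robot.Unreachable and nothing moves.
- close_job(): hands the job in; it is judged then, once.
The state is a dict: "t": time; "joint_pos": joint angles; "dq": joint speeds; "joint_efforts": joint torques, N m; "position": TCP position; "tcp_rot": TCP orientation; "ft_force": force on the tool from outside, world axes, zero at the start; "torque": the same for the moment, N m; "finger_gap": opening from 0.0 (shut) to 1.0 (fully open); "finger_force": force on a finger pad.
Only numpy, scipy, OpenCV 4.12 (cv2) and the standard library are available. Lean on these libraries where they do the work, as an engineer would, in place of code of your own. Each camera call takes 0.05 s, during which the arm holds its last target. There are 200 camera calls.

### The job

Push the round mirror-topped steel insert along the bench until it is fully home against both faces of the steel V-stop, keeping it flat on the bench and never touching its mirror face. Then push the red post of the yellow retainer arm round until the arm's black pad rests against the back of the seated insert. Lift nothing, and leave the other things on the bench where they are.

Things in the scene. Friction and masses are not known exactly. Their poses are not given: they have to be found in the camera images.
- insert: loose round steel mould insert, a disc 70 in diameter and 34 high in all, 0.6 to 0.95 kg, standing on the bench. Origin: centre of its underside; z up. To be pushed by its side wall
- mirror_face: the polished mirror on top of the insert, a disc 62 in diameter whose underside is 32 above the bench and whose top is 34 above it; part of the insert, not to be touched. Origin: centre of its underside
- vstop: steel V-stop fixed to the bench. Origin: where the centre of the insert's underside lies when fully home. Its 90 degree V opens to its own -x; the insert goes home along +x. The jaws (28 high, 60 long) touch the seated insert 45 degrees either side of +x; outer ends at x = 3, y = +-46. A strip 12 high (x -55 to 55, y 80 to 110) carries the retainer's pivot
- retainer (a joint): angle (rad) of the yellow arm about a vertical axis at pivot; stays where left (friction 0.12 N m). 0: it points along the V-stop's -y, its black pad touching the back (-x side) of the seated insert. At angle q it points along (-sin q, -cos q) in the V-stop's frame. Starts open, 1.8 to 2.25, clear of the V's mouth. Bar 12 thick, 12 high, underside 14 above the bench, ends 112 from the pivot
- pivot (a point): the retainer's axis, fixed on the V-stop at x = -45, y = 95 in its frame, 20 above the bench
- retainer_knob (a point): centre of the upright red post on the arm's end, 110 from the pivot; 16 in diameter, free from 26 to 68 above the bench; this point is 47 above the bench. The post is pushed sideways to swing the arm
- syringe: white plastic syringe of orange polishing paste, lying, 140 long, 20 high; bystander. Origin: under its middle
- jar: small upright jar, 52 diameter, 45 high, orange label, black cap; bystander. Origin: centre of its underside
- square_block: square steel block 50 x 50 x 30; bystander, not the round insert. Origin: centre of its underside
- handpiece: orange polishing handpiece with a white felt tip, lying, 165 long, 26 high; bystander. Origin: under its middle
- phone: flat telephone 150 x 74 x 8, lying; bystander. Origin: centre of its underside
- felt_bob: white felt bob, upright cylinder 22 diameter, 30 high; bystander. Origin: centre of its underside
Mind the look-alikes: they are no part of the job. Of the things shaped like the vstop, the steel one is meant.

How it is judged:
By the outcome, as a careful person would: the job done as asked, in the order asked, and still so for the second after the job is handed in, with the robot touching nothing.
It also fails if it takes over 72 s, if anything falls off the work surface, if the arm or the gripper's body presses on something with over 40 N, if the wrist force passes 120 N, or if a joint passes its speed limit or range.

## Working session

There is one attempt and no reset: what is moved stays moved. The work goes in short steps, each a Python script; the robot and the scene stay as the last script left them, time stands still between calls to the robot, and variables do not carry over. Pictures are saved under pics/ and viewed, at most 10 in all, crops included, and the job is handed in when it is done.

```bash
mkdir -p pics; cat > h.py <<'E'
import numpy as np, cv2
from rig import robot, jaws, kinematics, state, imaging, close_job
def save(n,p): cv2.imwrite('pics/'+n,cv2.cvtColor(p,cv2.COLOR_RGB2BGR))
def ray(cam,uv,z):
    c=imaging.get_calibration(cam); K=np.array(c['mtx']); T=np.linalg.inv(np.array(c['camera_from_world']))
    uv=np.atleast_2d(uv).astype(float)
    d=c.get('dist'); 
    x=cv2.undistortPoints(uv.reshape(-1,1,2),K,None if d is None else np.array(d)).reshape(-1,2)
    v=np.c_[x[:,0],-x[:,1],-np.ones(len(x))]@T[:3,:3].T; o=T[:3,3]
    return o+v*((z-o[2])/v[:,2])[:,None]
E
python3 - <<'E'
from h import *
for n in('top','scene'):
    p,d=imaging.snapshot(n); save(n+'0.png',p); np.savez(n+'0.npz',p=p,d=d)
    c=imaging.get_calibration(n); print(n,c)
print(state()['t'],state()['tcp_rot'],robot.tcp_to_tips)
E
```

```text
top {'mtx': array([[577.08451912,   0.        , 316.51641415],
       [  0.        , 577.08451912, 241.96989613],
       [  0.        ,   0.        ,   1.        ]]), 'camera_from_world': array([[ 0.02756735, -0.99961759,  0.00217065, -0.02521689],
       [ 0.98516289,  0.02753656,  0.16939841, -0.52276019],
       [-0.1693934 , -0.00253142,  0.98554526, -1.13937186],
       [ 0.        ,  0.        ,  0.        ,  1.        ]])}
scene {'mtx': array([[475.04622213,   0.        , 314.10974562],
       [  0.        , 475.04622213, 236.32106976],
       [  0.        ,   0.        ,   1.        ]]), 'camera_from_world': array([[-0.87817531,  0.47786745, -0.02123255,  0.43867748],
       [-0.28727932, -0.49140075,  0.82218969,  0.09547341],
       [ 0.382464  ,  0.72812636,  0.56881745, -1.22968954],
       [ 0.        ,  0.        ,  0.        ,  1.        ]])}
0.1 [-3.09584880e+00 -5.27933576e-01  1.63120337e-04] 0.008
```

View pics/top0.png

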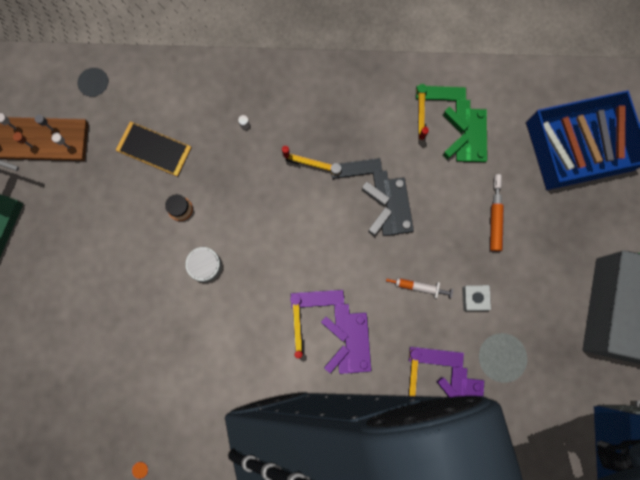

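View pics/scene0.png

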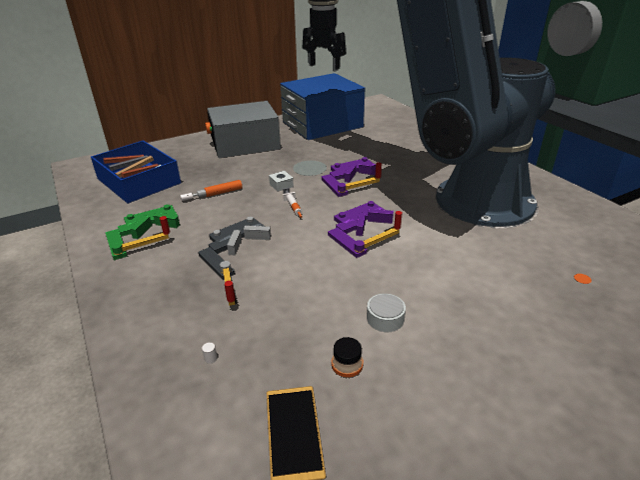

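The top view shows the steel V-stop at about (390,205), opening left. Its pivot is at about (337,168) and the red post at about (287,152). The insert is the raised grey disc at (203,265). The discs at (93,82) and (503,358) are flat, and the purple and green V-stops are decoys. In the scene view the insert is at (386,312).

```bash
python3 - <<'E'
from h import *
z=np.load('top0.npz'); p,d=z['p'],z['d']
c=p[130:290,170:430]; save('crop.png',cv2.resize(c,None,fx=3,fy=3,interpolation=cv2.INTER_CUBIC))
hsv=cv2.cvtColor(p,cv2.COLOR_RGB2HSV)
def cen(m,lo,hi,sl):
    k=np.zeros_like(m); k[sl]=m[sl]
    n,l,s,ct=cv2.connectedComponentsWithStats(k.astype(np.uint8)); i=1+np.argmax(s[1:,4]); return ct[i],s[i]
red=((hsv[...,0]<6)|(hsv[...,0]>174))&(hsv[...,1]>150)&(hsv[...,2]>60)
yel=(hsv[...,0]>14)&(hsv[...,0]<32)&(hsv[...,1]>150)
S=np.s_[130:200,270:350]
print('red',cen(red,0,0,S)); print('yel',cen(yel,0,0,S))
# insert: height from depth
c=imaging.get_calibration('top');K=c['mtx'];T=np.linalg.inv(c['camera_from_world'])
v,u=np.mgrid[:480,:640]; P=np.stack([(u-K[0,2])/K[0,0]*d,-(v-K[1,2])/K[1,1]*d,-d],-1)@T[:3,:3].T+T[:3,3]
Z=P[...,2]; print('bench z',np.median(Z[280:330,220:270]))
s=np.zeros_like(Z,bool); s[235:295,175:235]=1
m=s&(Z>0.018)&(d>0); print('ins n',m.sum(),'z',np.percentile(Z[m],[5,50,95]))
ct=max(cv2.findContours(m.astype(np.uint8),0,1)[0],key=cv2.contourArea)
(cu,r)=cv2.minEnclosingCircle(ct); print(cu,r,cv2.fitEllipse(ct)); print(ray('top',cu,.034), ray('top',(cu[0]+r,cu[1]),.034))
S2=np.s_[150:240,325:415]
for n,a,b in(('strip',.007,.0165),('jaw',.0225,.034)):
    m=np.zeros_like(Z,bool); m[S2]=(Z[S2]>a)&(Z[S2]<b); print(n,m.sum(),np.median(Z[m]))
zz=np.clip(Z[130:290,170:430]*4000,0,255).astype(np.uint8); save('hz.png',cv2.resize(np.stack([zz]*3,-1),None,fx=3,fy=3,interpolation=0))
E
```

```text
red (array([285.23913043, 149.67391304]), array([282, 146,   7,   8,  46], dtype=int32))
yel (array([309.37142857, 162.01428571]), array([288, 154,  43,  17, 280], dtype=int32))
bench z 0.00014050661909781326
ins n 919 z [0.02870025 0.03365086 0.03757767]
(202.5, 263.7272644042969) 17.322099685668945 ((202.4562530517578, 263.39727783203125), (33.143394470214844, 33.68832778930664), 85.35416412353516)
[[0.47315967 0.2224214  0.034     ]] [[0.47415148 0.18683122 0.034     ]]
strip 1846 0.01306969457941376
jaw 595 0.028180226156427013
```

View pics/crop.png

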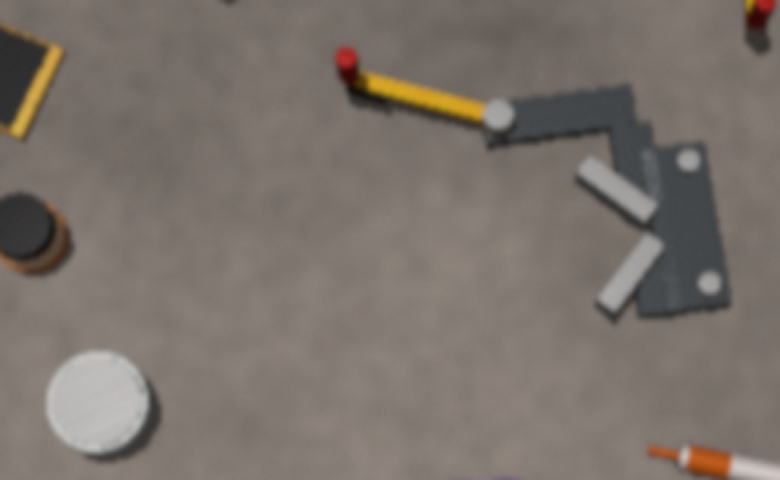

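View pics/hz.png

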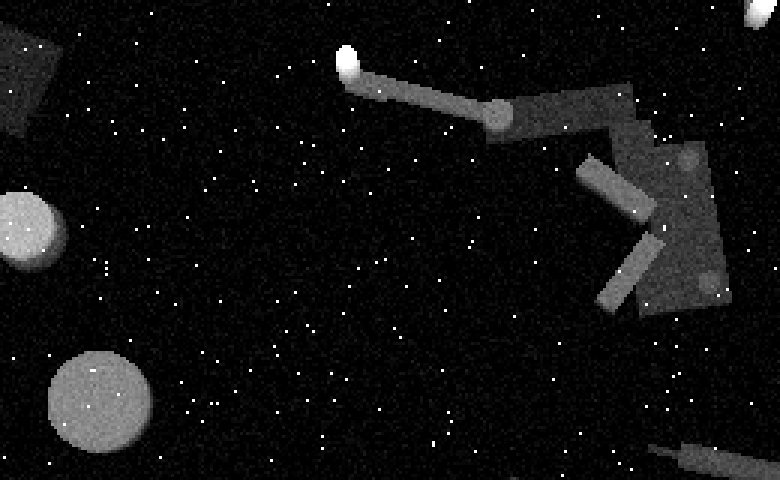

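The crop shows the jaws as bright bars at about (617,190) and (630,273) at 3x, the pivot disc at (498,115) and the post top at (347,60). The height map confirms a solid disc 34 mm high at (99,402). Next I fit the jaws and the pivot.

```bash
python3 - <<'E'
from h import *
z=np.load('top0.npz'); p,d=z['p'],z['d']
c=imaging.get_calibration('top');K=c['mtx'];T=np.linalg.inv(c['camera_from_world'])
v,u=np.mgrid[:480,:640]; P=np.stack([(u-K[0,2])/K[0,0]*d,-(v-K[1,2])/K[1,1]*d,-d],-1)@T[:3,:3].T+T[:3,3]
Z=P[...,2]; g=p.mean(2)
m=np.zeros(Z.shape,np.uint8); m[176:240,360:393]=((Z>.021)&(Z<.036)&(g>95))[176:240,360:393]
n,l,s,ct=cv2.connectedComponentsWithStats(m)
L=[]
for i in range(1,n):
    if s[i,4]<80: continue
    q=np.argwhere(l==i)[:,::-1].astype(float)
    w=ray('top',q,.028)[:,:2]; (cx,sz,a)=cv2.minAreaRect((w*1000).astype(np.float32))
    mu=w.mean(0); e,V=np.linalg.eigh(np.cov((w-mu).T)); print(s[i],mu,cx,sz,np.degrees(np.arctan2(V[1,1],V[0,1])),np.sqrt(12*e)); L.append((mu,V[:,1],V[:,0],np.sqrt(12*e)))
# jaw centre lines; thickness t -> inner face line is offset t/2 ; home 35 from face
(a,da,na,ea),(b,db,nb,eb)=L
mid=(a+b)/2; print('jaw angle between',np.degrees(np.arccos(abs(da@db))))
d2=a-b; yv=d2/np.linalg.norm(d2)   # a upper => +y of vstop
da*=np.sign(da@yv); db*=-np.sign(db@yv)  # both toward mouth
x2=-(da/np.linalg.norm(da)+db/np.linalg.norm(db)); x2/=np.linalg.norm(x2)
x1=np.array([yv[1],-yv[0]]); print('x axis',x1,x2)
t=(ea[0]+eb[0])/2
X=np.linalg.solve(np.c_[da,-db],b-a); C=a+da*X[0] # centrelines crossing
for x in (x1,x2): print('home',C-x*(35+t/2)*np.sqrt(2),'t',t, 'mid-based', mid, 'yaw',np.degrees(np.arctan2(x[1],x[0])))
# pivot disc
mm=np.zeros(Z.shape,np.uint8); mm[160:176,328:345]=((g>105)&(cv2.cvtColor(p,cv2.COLOR_RGB2HSV)[...,1]<70)&(Z>.018))[160:176,328:345]
q=np.argwhere(mm)[:,::-1].astype(float); pv=ray('top',q.mean(0),.028)[0]; print('pivot',len(q),q.mean(0),pv,np.median(Z[mm>0]))
for uv,zz in(((286.,148.5),.068),): print('knob',ray('top',uv,zz))
x=x2; y=np.array([-x[1],x[0]]); print('home from pivot', pv[:2]+45*x/1e3-95*y/1e3)
k=ray('top',(286.,148.5),.068)[0]; r=(k-pv)[:2]; print('len',np.linalg.norm(r),'q',np.arctan2(-r@x,-r@y))
E
```

```text
[362 181  27  23 226] [ 0.63637929 -0.13142154] (636.3196411132812, -131.44851684570312) (60.05870056152344, 17.268035888671875) 54.73706660904085 [0.0173319  0.06042113]
[369 207  22  27 217] [ 0.57642106 -0.14162979] (576.4603271484375, -141.76321411132812) (15.901158332824707, 60.817344665527344) 144.89162677269283 [0.01610227 0.06076322]
jaw angle between 89.84543983634802
x axis [ 0.16784073 -0.98581413] [ 0.17045624 -0.98536525]
home [-7.69802669 48.64056628] t 0.01671708791765144 mid-based [ 0.60640017 -0.13652566] yaw -80.3377018143706
home [-7.82751861 48.61834267] t 0.01671708791765144 mid-based [ 0.60640017 -0.13652566] yaw -80.18565330913317
pivot 83 [335.57831325 167.60240964] [ 0.68778039 -0.04678166  0.028     ] 0.030248724335329324
knob [[0.71352689 0.0577285  0.068     ]]
home from pivot [ 0.60184122 -0.10731644]
len 0.1076348268340399 q 1.9836332358474542
```

Both estimates of home agree to about 1.5 mm: (0.6014, -0.1065) with yaw -80.2°. The jaws measure 60 mm long and 90° apart, the arm 108 mm, and q is about 1.98. Next is the push with a two-finger cradle.

```bash
cat >> h.py <<'E'
from scipy.spatial.transform import Rotation as Ro
H=np.array([.6014,-.1065]); yaw=np.radians(-80.25)
X=np.array([np.cos(yaw),np.sin(yaw)]); Y=np.array([-X[1],X[0]]); PV=H-.045*X+.095*Y
def rot(d,s=1):  # tool down, tool x along s*d
    x=np.r_[s*np.array(d)/np.linalg.norm(d),0]; z=np.array([0,0,-1.]); return Ro.from_matrix(np.c_[x,np.cross(z,x),z]).as_rotvec()
def at(xy,z): return np.r_[xy,z]
E
python3 - <<'E'
from h import *
I=np.array([.473,.222]); D=(H-I)/np.linalg.norm(H-I)
for s in(1,-1):
    print(s,[np.round(q,2) if (q:=kinematics.solve_ik(at(pt,z),rot(dd,s))) is not None else None for pt,z,dd in((I-.08*D,.016,D),(H-.043*D,.016,D))])
    # retainer arc: tangent of knob for decreasing q
    for q in(1.98,1.,0.):
        u=-np.sin(q)*X-np.cos(q)*Y; t=np.cos(q)*X-np.sin(q)*Y
        k=kinematics.solve_ik(at(PV+.11*u-.02*t,.045),rot(t,s)); print('q',q,None if k is None else np.round(k,2))
print(Ro.from_rotvec(state()['tcp_rot']).as_matrix().round(2))
E
```

```text
1 [None, array([-0.19,  0.72,  1.68, -0.  ,  0.74,  2.58])]
q 1.98 [ 0.01  0.89  1.22 -0.    1.03 -1.32]
q 1.0 [ 0.    0.73  1.56  0.    0.85 -2.31]
q 0.0 [-0.16  0.66  1.71  0.    0.77  2.81]
-1 [array([ 0.5 ,  0.66,  1.83, -0.  ,  0.66,  0.13]), array([-0.19,  0.72,  1.68, -0.  ,  0.74, -0.56])]
q 1.98 [ 0.01  0.89  1.22 -0.    1.03  1.82]
q 1.0 [0.   0.73 1.56 0.   0.85 0.83]
q 0.0 [-0.16  0.66  1.71  0.    0.77 -0.33]
[[ 0.94  0.33 -0.  ]
 [ 0.33 -0.94  0.  ]
 [ 0.   -0.   -1.  ]]
```

```bash
python3 - <<'E'
from h import *
I=np.array([.473,.222]); D=(H-I)/np.linalg.norm(H-I); R=rot(D,-1)
jaws.grip(.35)
robot.move_pose(at(I-.085*D,.15),R); print(state()['t'])
robot.move_l(at(I-.085*D,.016),vel=.15,stop_force=15)
print(robot.move_l(at(I-.05*D,.016),vel=.1,stop_force=15), state()['t'],state()['ft_force'])
print(robot.move_l(at(H-.060*D,.016),vel=.07,stop_force=25), state()['t'],state()['ft_force'],state()['position'],state()['finger_gap'])
p,d=imaging.snapshot('top'); save('t1.png',cv2.resize(p[130:290,170:430],None,fx=3,fy=3,interpolation=cv2.INTER_CUBIC))
p,d=imaging.snapshot('scene'); save('s1.png',cv2.resize(p[180:340,180:440],None,fx=3,fy=3,interpolation=cv2.INTER_CUBIC))
E
```

```text
3.7083
False 5.25 [-0.4657367  -0.58061547  0.31868203]
False 10.2917 [-1.54737012  4.79590615  1.01201536] [ 0.5795296  -0.05058689  0.01601235] 0.34944673378536495
```

View pics/s1.png

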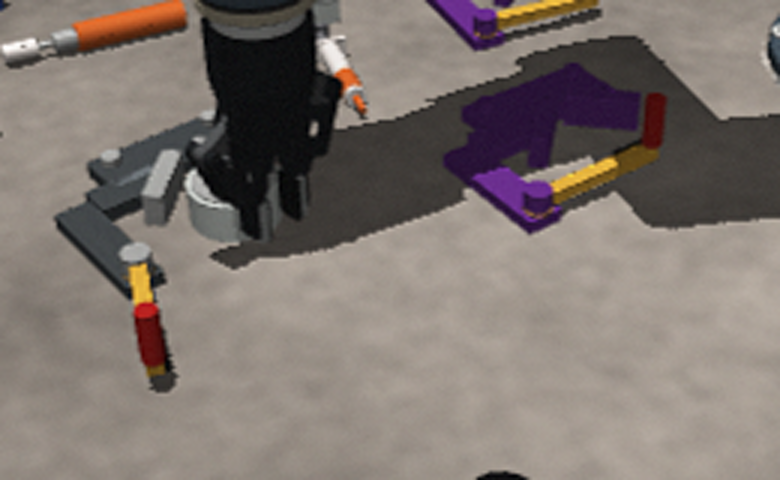

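The insert, at (225,205) in the crop, sits in front of the fingers about to enter the V. The pushing force is 5 N, as expected for sliding. I continue to the stop, then nudge it along the V axis with the jaws shut.

```bash
python3 - <<'E'
from h import *
I=np.array([.473,.222]); D=(H-I)/np.linalg.norm(H-I)
print(robot.move_l(at(H-.034*D,.016),vel=.03,stop_force=18))
s=state();e=s['position'][:2]-H; print(s['t'],s['ft_force'],'in V:',e@X,e@Y)
robot.move_l(at(s['position'][:2]-.03*D,.016),vel=.1)
jaws.grip(0.)
b=H-.075*X
robot.move_l(at(b,.018),rot(X,-1),vel=.1,stop_force=15)
print(robot.move_l(at(H-.036*X,.018),vel=.03,stop_force=22))
s=state();e=s['position'][:2]-H; print(s['t'],s['ft_force'],'in V:',e@X,e@Y)
robot.move_l(at(b,.018),vel=.1); robot.move_l(at(b,.16),vel=.2)
robot.move_pose(at(PV-.12*X+.12*Y,.2),rot(-Y,-1)); print(state()['t'])
p,d=imaging.snapshot('top'); np.savez('top2.npz',p=p,d=d); save('t2.png',cv2.resize(p[130:290,170:430],None,fx=3,fy=3,interpolation=cv2.INTER_CUBIC))
p,d=imaging.snapshot('scene'); save('s2.png',cv2.resize(p[180:340,180:440],None,fx=3,fy=3,interpolation=cv2.INTER_CUBIC))
E
```

```text
True
11.0333 [-1.60376973  5.18066076  3.64957116] in V: -0.04177810266993636 -0.00913722195698086
True
13.175 [-0.25375004  3.08842716  2.14214002] in V: -0.04595005060329513 -0.0008029250498925522
16.025
```

View pics/t2.png

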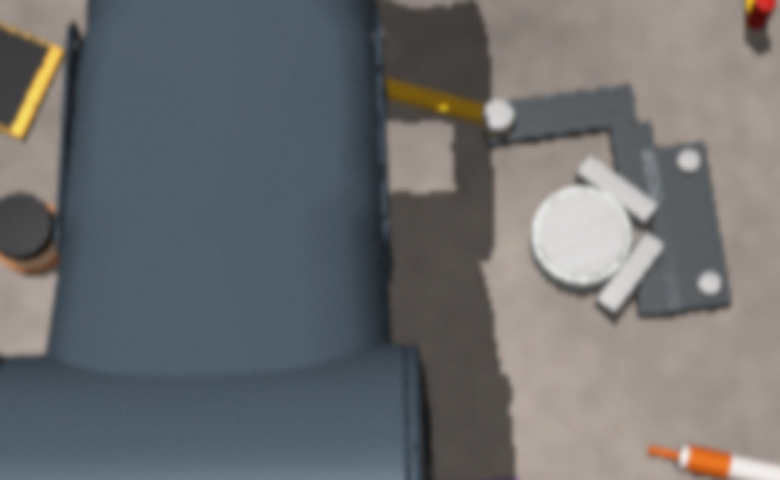

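View pics/s2.png

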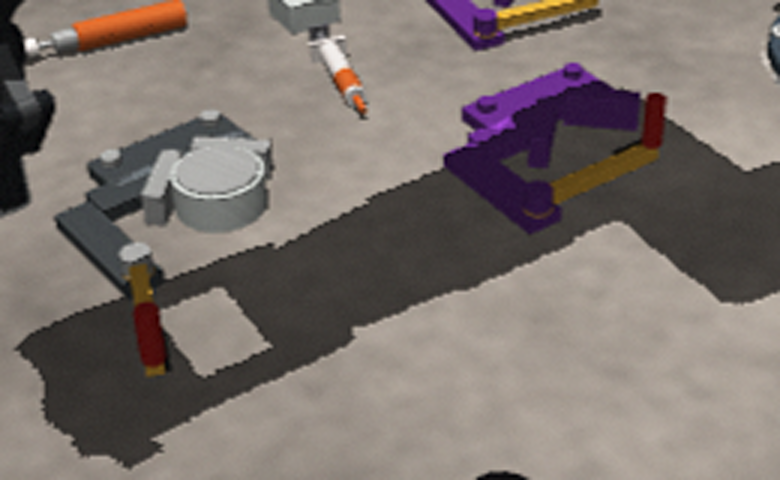

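In both views the insert is against both jaws. The final TCP at -45.95 mm along the V axis matches the expected -46 (35 mm radius plus 11 mm to the finger face). I check its centre numerically and swing the retainer.

```bash
python3 - <<'E'
from h import *
z=np.load('top2.npz'); p=z['p']; 
g=p.min(2); m=np.zeros(g.shape,np.uint8); m[188:230,345:382]=(g>150)[188:230,345:382]
k=cv2.morphologyEx(m,cv2.MORPH_OPEN,np.ones((9,9),np.uint8)); c=max(cv2.findContours(k,0,1)[0],key=cv2.contourArea)
cu,r=cv2.minEnclosingCircle(c); w=ray('top',cu,.034)[0,:2]; print('insert',w,r,'err V',(w-H)@X,(w-H)@Y)
def pose(q,back):
    u=-np.sin(q)*X-np.cos(q)*Y; t=np.cos(q)*X-np.sin(q)*Y
    return PV+.11*u-back*t, rot(t,-1)
a,R=pose(1.98,.05)
robot.move_pose(at(a,.13),R)
print(robot.move_l(at(a,.045),vel=.15,stop_force=12))
a,R=pose(1.98,.021); robot.move_l(at(a,.045),R,vel=.06,stop_force=15)
for q in np.arange(1.8,.15,-.2):
    a,R=pose(q,.019)
    if robot.move_l(at(a,.045),R,vel=.07,stop_force=20): print('hit',q); break
s=state(); print(q,s['t'],s['ft_force'])
p,d=imaging.snapshot('scene'); save('s3.png',cv2.resize(p[180:340,180:440],None,fx=3,fy=3,interpolation=cv2.INTER_CUBIC))
E
```

```text
insert [ 0.60054489 -0.11461657] 21.293188095092773 err V 0.007854517984140507 -0.002217297941438626
False
0.2000000000000004 22.1083 [-0.75296194 -0.54403131  0.3472909 ]
```

View pics/s3.png

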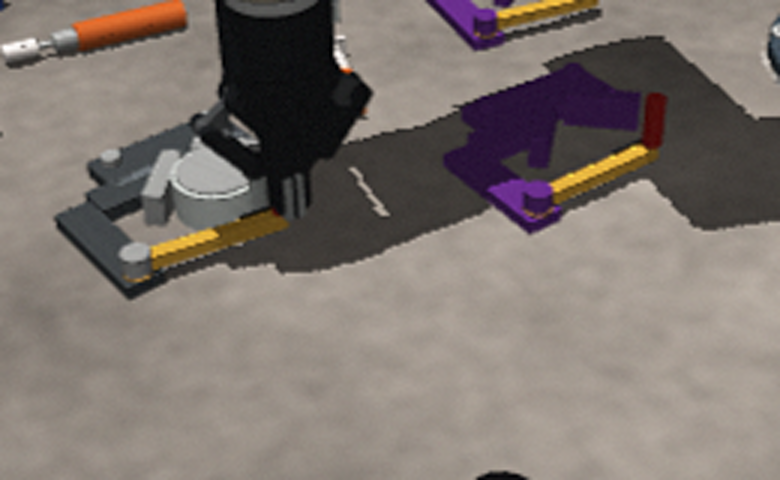

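The arm now lies just short of the insert, with the post at about (285,205) ahead of the fingers. The top-view circle fit merged with the jaws (21 px against 17), so I discard it. I finish the swing under a force guard, retreat and look.

```bash
python3 - <<'E'
from h import *
def pose(q,back):
    u=-np.sin(q)*X-np.cos(q)*Y; t=np.cos(q)*X-np.sin(q)*Y
    return PV+.11*u-back*t, rot(t,-1)
a,R=pose(.08,.019); print(robot.move_l(at(a,.045),R,vel=.04,stop_force=8))
a,R=pose(-.07,.019); print(robot.move_l(at(a,.045),R,vel=.02,stop_force=8))
s=state(); e=s['position'][:2]-PV; print(s['t'],s['ft_force'],'x in V of post vs pivot mm',(e@X+.019)*1e3,e@Y)
a=s['position'][:2]-.04*X; robot.move_l(at(a,.045),vel=.1); robot.move_l(at(a,.2),vel=.2)
robot.move_pose([.35,.25,.3],rot(X,-1)); print(state()['t'])
p,d=imaging.snapshot('top'); np.savez('top3.npz',p=p,d=d)
t=cv2.resize(p[145:245,300:420],None,fx=3.3,fy=3.3,interpolation=cv2.INTER_CUBIC)
p2,d2=imaging.snapshot('scene'); s2=cv2.resize(p2[200:300,190:310],None,fx=3.3,fy=3.3,interpolation=cv2.INTER_CUBIC)
save('f.png',np.hstack([t,s2]))
g=p.min(2).copy(); 
c=imaging.get_calibration('top');K=c['mtx'];T=np.linalg.inv(c['camera_from_world'])
v,u=np.mgrid[:480,:640]; Z=(np.stack([(u-K[0,2])/K[0,0]*d,-(v-K[1,2])/K[1,1]*d,-d],-1)@T[:3,:3].T+T[:3,3])[...,2]
hs=cv2.cvtColor(p,cv2.COLOR_RGB2HSV); red=((hs[...,0]<6)|(hs[...,0]>174))&(hs[...,1]>150)&(Z>.055); red[:150]=0;red[245:]=0;red[:,:310]=0;red[:,420:]=0
q=np.argwhere(red)[:,::-1].astype(float); k=ray('top',q.mean(0),.068)[0,:2]; print('knob V',len(q),(k-H)@X,(k-H)@Y,'expect -45,-15')
E
```

```text
False
True
23.2 [0.37456098 4.36445543 2.29475234] x in V of post vs pivot mm 0.19473555344317467 -0.11012010956076602
26.0
knob V 36 -0.04527309477634878 -0.017973883107060266 expect -45,-15
```

View pics/f.png

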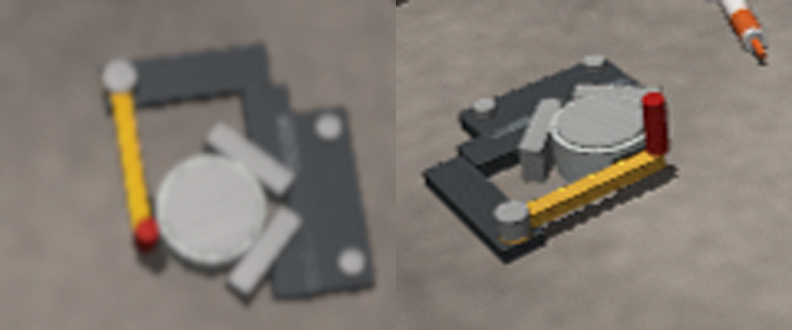

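The arm stopped under force within 0.2 mm of its q=0 position, and the image shows the insert at (212,210) touching both jaws and the pad. I use the last picture on a close wrist-camera check for gaps.

```bash
python3 - <<'E'
from h import *
c=imaging.get_calibration('wrist'); E=np.array(c['hand_eye']); print(E.round(3))
R=rot(X,-1); Rm=Ro.from_rotvec(R).as_matrix()
f=Rm@(-E[:3,2]); o=Rm@E[:3,3]   # optical axis, offset
t=(.26-0.03)/-f[2]; cam=np.r_[H,.03]-f*t; tcp=cam-o; print('tcp',tcp)
robot.move_pose(tcp,R); s=state()
p,d=imaging.snapshot('wrist'); np.savez('w.npz',p=p,d=d,pos=s['position'],rot=s['tcp_rot'])
save('w.png',p); print(s['t'])
E
```

```text
[[-0.001  0.965  0.264  0.067]
 [ 1.     0.001 -0.001 -0.   ]
 [-0.001  0.264 -0.965 -0.135]
 [ 0.     0.     0.     1.   ]]
tcp [ 0.60216271 -0.1103569   0.12522743]
27.825
```

View pics/w.png

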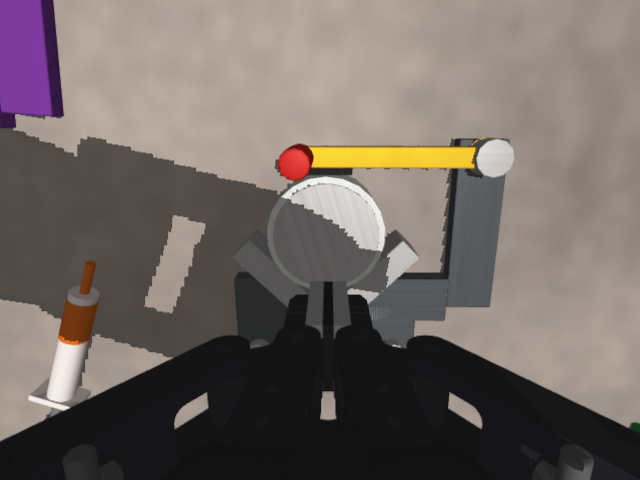

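The wrist view shows the disc centred at u≈326, between jaw ends at 236 and 418 (midpoint 327). The bar is parallel to the V's mouth and the black pad at (330,172) meets the disc. The gripper is clear of everything, so I hand in.

```bash
python3 -c "
from h import *
print(close_job())"
```

```text
the job is handed in; nothing more can be done
None
```

The insert is home against both V-stop faces, the retainer's black pad rests against its back, and the job was handed in at about 28 s; `close_job()` gave no verdict.

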